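Find the release notch in a lamp housing's rim and open the shutter

ROBOT

A 6-joint arm with a two-finger parallel gripper is mounted at the origin on the work surface. World frame = base frame: x ahead of the robot, y to its left, z up, the work surface at z = 0. Lengths are in m, angles in rad, forces in N, time in s.
With the tool pointing down it reaches from about 0.3 to 0.825 m from the base axis. Payload 5.4 kg.
Tool frame: the origin (TCP) lies at the very end of the fingers, on their centre line; the grasp point (between the pads) lies 19 mm behind it; z points along the fingers, y is the line along which they close (so a half turn about z gives the same grasp; the last joint's range is limited). The gripper opens to 92 mm and grips with 3 to 60 N. Pads are 20 mm wide; open, the fingers measure 128 mm over their backs; the gripper's body (75 mm by 189 mm) begins 69 mm behind the grasp point.
Start: joints at [1.049, 0.158, 1.597, -0, 1.386, -0.21], TCP at [0.176, 0.547, 0.215] pointing down, gripper open.
Joint ranges: [-2.91, 2.91], [-0.94, 2.29], [0.18, 2.7], [-1.29, 4.43], [0.17, 2.64], [-3, 3]. Speed limits (rad/s): [2.57, 2.57, 3.14, 3.14, 3.14, 3.14].

INTERFACE

Orientations are given as [roll, pitch, yaw] about the fixed x, y, z axes, in that order (R = Rz(yaw) Ry(pitch) Rx(roll)).
In Python, from cell import arm, optics, job, trace gives the robot as it stands.
- The arm moves only by the tool step_arm, never from a script. Its argument "motion" is a list of rows, each a list of 3 entries, a list of its own where there are three numbers: the finger opening in mm, from 0 to 91.9, then the shift along the tool's x, y, z in mm, then the turn, a rotation vector about the tool's x, y, z in rad. A call has exactly 8 rows; each row is the pose to reach, as a shift and turn from the pose commanded when the call began, along the tool's axes at that moment; what a row does not reach only later rows make up. A row lasts 1/10 s, in which the tool goes at most 50 mm and 8.59 degrees, less where a joint would pass 70% of its speed; a pose out of reach is approached as far as the arm can. A call with a gripper value outside its range is refused whole. The fingers move at their own pace and stop on an object; "force" is the grip in N (left out, the last holds). Time passes only in rows, so rows that repeat a pose let the fingers close, or fill a call up. It gives the time, the measured TCP pose, the force, the opening and the grip force at its end, in the units of the state.
- arm.read_state(): the state, without advancing time (a new reading comes with each control period).
- optics.read_camera(name): name is "side" or "top"; returns a dict with "pixels" (384x512x3 uint8, blue, green, red), "K" (3x3 intrinsics, pixels), "D" ([k1, k2, p1, p2, k3] as OpenCV has them; the pictures are not rectified), "cam_to_world" (4x4, takes a point from camera to world coordinates). Camera axes: x right, y up, looking along -z (the intrinsics and any distortion apply to the point x, -y, -z); pixel columns grow to the right and rows downward; lengths in m; the calibration is good to about 2 mm. A picture is of the moment at which its call begins. There is no depth.
- job.finish_job(): hands the job in; it is judged then, once.
Trained networks look in a picture, given as the dict that the camera call returned (one of the last four; its "shot" number tells which), for a name from the list of things; names that differ only in an ending like _2 or _b are one class to them, and where a whole thing is asked for, a point or a joint stands for the part that bears it (a point fixed in the world has none). Each returns a list of dicts, best first, with "conf" (0 to 1); they miss things now and then, are a little off and sometimes report something else, mostly with a low value. They report only what shows in the picture. A call takes as long as a camera call.
- trace(picture, query): "region" (384x512 bool, what is visible of it) and "box" ([left, top, width, height] in pixels, round what is visible of it).
The state is a dict: "t": time; "joint_pos": joint angles; "dq": joint speeds; "tau": joint torques, N m; "ee_pos": TCP position; "ee_rot": TCP orientation; "wrist_force": force on the tool from outside, world axes, zero at the start; "torque": the same for the moment, N m; "finger_gap": finger opening in m; "grip_force": force on a finger pad.
Only numpy, scipy, OpenCV 4.12 (cv2) and the standard library are available. Lean on these libraries where they do the work, as an engineer would, in place of code of your own. Each camera call takes 0.05 s, during which the arm holds its last target. There are 200 camera calls.

TASK

The green lamp housing has a raised steel rim along its near edge, and somewhere in that rim is a notch with a release key sunk in it. Lay a fingertip on top of the rim at its left end, run it along the rim until you find the notch, then press the key inside it fully down so that the shutter over the lamp window slides open, and take the hand away. Do not push the shutter itself, pick nothing up, and leave everything else where it stands.

Things in the scene. Friction and masses are not known exactly. Their poses are not given: they have to be found in the camera images.
- housing: Green lamp housing, fixed, a box 180 (x) x 300 (y) x 72 mm high; origin at the centre of its underside on the table, z up; -x is its near side (towards the robot), +y its left end seen from the robot. Turned by up to 0.3 rad. A bright steel rim 14 mm thick stands on the near edge, 80 mm before the middle (x = -80), from z = 72 to a flat top at z = 95 mm.
- rim_left (a point): Left end of the rim, centre of its top face (housing x = -80, y = +145, z = 95 mm). The left end counts as the first 45 mm from here; run on from there without skipping the next 35 mm. The closed fingers serve as one fingertip: the place touched is judged at the middle between the two fingers.
- rim_right (a point): Right end of the rim, centre of its top face (housing x = -80, y = -145, z = 95 mm). Between the two ends the rim is level, straight, 290 mm long, and broken by one notch only: 40 mm long, open above and to both sides, with its centre anywhere within 40 mm of the rim's middle (housing y = -40 to +40).
- release_key (a joint): How far the key in the notch is pressed, m: 0 as it stands, 0.008 fully home. Dark steel, 12 (x) x 37 (y) mm; its flat top lies 8 mm below the top of the rim (z = 87 mm) and sinks straight down 8 mm to z = 79 mm. It needs about 4 N (more if pressed fast), stays where it is left, and draws the shutter along, 6 mm for each 1 mm.
- shutter: Aluminium shutter plate 58 (x) x 62 (y) x 4 mm with a 3 mm lip, on the housing's top over a round window 46 mm across; origin at the centre of its underside, at x = 30, y = 0, z = 74 mm of the housing when closed; it slides to the housing's -y and stands 48 mm along when fully open. To be moved only by the key.
- eyepiece: Loose black eyepiece, 36 mm across, 50 mm tall, standing on the housing's top at the left; origin at its underside. Leave alone.
- jar: Loose amber sample jar, 38 mm across, 50 mm tall, standing on the housing's top at the right; origin at its underside. Leave alone.
- lens: Loose lens on a round foot, 56 mm across, 86 mm tall, standing on the table off the housing's left end; origin at its underside. Leave alone.
- weight: Loose brass weight, 38 mm across, 52 mm tall, on the table before the rim; origin at its underside. Leave alone.
- glass_block: Loose glass block 30 x 60 x 20 mm on the table before the rim; origin at the centre of its underside. Leave alone.
- screwdriver: Loose screwdriver lying on the table off the housing's right end. Leave alone.

How it is judged:
On the way, in this order (a step that is already met when the one before it is completed fails the run):
1. a fingertip touches the rim at its left end (more than 100 mm left of the housing's middle) (contact force between the fingers and anything else above 0.5 N and y of the grasp point in the frame of housing between 0.1 and 0.17 m and x of the grasp point in the frame of housing between -0.13 and -0.03 m and z of the grasp point in the frame of housing below 0.13 m), for 0.05 s.
2. a fingertip touches the rim farther along, between 95 and 65 mm left of the middle (contact force between the fingers and anything else above 0.5 N and y of the grasp point in the frame of housing between 0.065 and 0.095 m and x of the grasp point in the frame of housing between -0.13 and -0.03 m and z of the grasp point in the frame of housing below 0.13 m), for 0.05 s.
3. the key in the notch is pressed down (at least 6.5 of its 8 mm) and the shutter has opened (value of joint release_key above 0.0065 m and y of shutter in the frame of housing below -0.038 m), for 0.1 s.
At the end, for the whole second after the job is handed in: The key is down at least 6.5 of its 8 mm, and the shutter stands open by at least 38 of its 48 mm, at rest (all of step 3 and linear speed of shutter below 0.01 m/s); the robot touches nothing.
It fails at once if the shutter is pushed by the hand (contact force between any of the fingers, the arm and shutter above 1 N).
It fails at once if something else is picked up or moved by more than 20 mm (distance of any of eyepiece, jar, lens, weight, glass_block, screwdriver from where it was at the start of the episode above 0.02 m).
It also fails if it takes over 51 s, if anything falls off the work surface, if the arm or the gripper's body presses on something with over 40 N, if the wrist force passes 120 N, or if a joint passes its speed limit or range.

## Working session

There is one attempt and no reset: what is moved stays moved. The work goes in short steps, Python scripts to look and compute and a tool call to move; the robot and the scene stay as the last step left them, time stands still between calls to the robot, and variables do not carry over. Pictures are saved under pics/ and viewed, at most 10 in all, crops included, and the job is handed in when it is done.

Besides the shell and the picture viewer there is one more tool, called after "Request:" as name([rows], argument=value, ...), one row to a line, values as JSON. step_arm: Moves the arm, as the interface text tells. Its arguments: {"type":"object","properties":{"motion":{"type":"array"},"force":{"type":"number"}},"required":["motion"]}

```bash
mkdir -p pics; cat > h.py <<'E'
import numpy as np,cv2
from cell import arm,optics,job,trace
from scipy.spatial.transform import Rotation as R
def proj(p,W):
    T=np.linalg.inv(p["cam_to_world"]);W=np.atleast_2d(W)
    c=W@T[:3,:3].T+T[:3,3]
    c=c*[1,-1,-1]
    return cv2.projectPoints(c,np.zeros(3),np.zeros(3),np.array(p["K"],float),np.array(p["D"],float))[0][:,0]
def ray(p,uv,z):
    n=cv2.undistortPoints(np.array(uv,float).reshape(-1,1,2),np.array(p["K"],float),np.array(p["D"],float))[:,0]
    T=np.array(p["cam_to_world"]);d=np.c_[n[:,0],-n[:,1],-np.ones(len(n))]@T[:3,:3].T
    o=T[:3,3];return o+d*((z-o[2])/d[:,2])[:,None]
E
python3 - <<'E'
from h import *
ims=[]
for n in["top","side"]:
    p=optics.read_camera(n);cv2.imwrite(f"pics/{n}0.png",p["pixels"])
    print(n,np.round(p["cam_to_world"],3).tolist())
    for q in["housing","rim_left","release_key","shutter"]:
        for r in trace(p,q)[:2]: 
            m=r["region"];c=np.argwhere(m).mean(0)[::-1];print(q,r["conf"],r["box"],c,m.sum())
            if n=="top" and q=="housing":
                print(cv2.minAreaRect(np.argwhere(m)[:,::-1].astype(np.float32)))
print(arm.read_state())
E
```

```text
top [[0.03, 0.998, -0.064, 0.499], [-0.999, 0.029, -0.017, 0.005], [-0.015, 0.064, 0.998, 1.037], [0.0, 0.0, 0.0, 1.0]]
housing 0.74 [181.1, 105.2, 162.9, 111.8] [261.45877936 159.31227033] 12518
((262.32537841796875, 159.65753173828125), (94.04105377197266, 154.6660614013672), 79.95065307617188)
rim_left 0.83 [182.0, 103.3, 166.6, 114.7] [261.61935232 159.6462739 ] 12815
release_key 0.63 [262.9, 196.8, 20.6, 4.8] [273.9375     198.40178571] 112
shutter 0.92 [239.6, 126.4, 40.1, 36.1] [260.33776868 143.49539406] 977
side [[-0.748, 0.503, -0.434, 0.262], [-0.664, -0.564, 0.492, 0.385], [0.003, 0.656, 0.755, 0.685], [0.0, 0.0, 0.0, 1.0]]
housing 0.68 [160.7, 128.7, 149.2, 146.6] [235.76243813 200.03256056] 11517
rim_left 0.82 [160.1, 127.4, 151.0, 148.3] [234.99665461 200.63535262] 11060
shutter 0.65 [206.3, 161.1, 42.8, 28.2] [226.35185185 176.25617284] 648
{'t': 0.5, 'joint_pos': array([ 1.04887556e+00,  1.58389924e-01,  1.59705577e+00,  1.73693428e-05,
        1.38618070e+00, -2.10081932e-01]), 'dq': array([0.00035549, 0.00042747, 0.00014689, 0.00084817, 0.00037265,
       0.00215528]), 'tau': array([-4.50480857e-04, -3.85227942e+01, -3.22063529e+01,  7.00587546e-02,
        3.16299952e-02, -2.91494632e-05]), 'ee_pos': array([0.17640302, 0.54723683, 0.21457884]), 'ee_rot': array([-3.14156322e+00, -2.37334842e-05,  2.82975063e+00]), 'wrist_force': array([-0.21718495, -0.40892013,  0.39084101]), 'torque': array([ 0.03095598, -0.00858793,  0.00420613]), 'grip_force': 0.0, 'finger_gap': 0.09133695212635091}
```

View pics/top0.png

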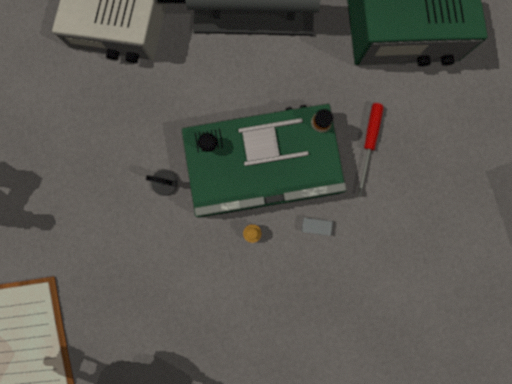

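View pics/side0.png

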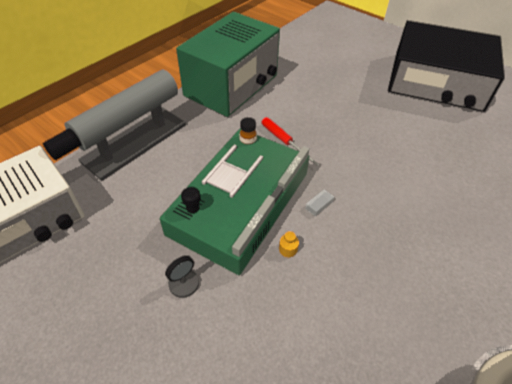

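The top view shows the housing turned slightly. Its rim runs from about (196,209) to (344,188), with a dark notch near (274,198). The weight is at (252,233), the glass block at (318,227) and the lens at (163,182). Next I'll fit the housing pose by silhouette in both views.

```bash
cat > fit.py <<'E'
from h import *
from scipy.optimize import minimize
def box(x0,x1,y0,y1,z0,z1): return np.array([[x,y,z] for x in(x0,x1) for y in(y0,y1) for z in(z0,z1)])
B=box(-.09,.09,-.15,.15,0,.072);RM=box(-.087,-.073,-.145,.145,.072,.095)
def tw(P,v): c,s=np.cos(v[2]),np.sin(v[2]); return P@np.array([[c,-s,0],[s,c,0],[0,0,1]]).T+[v[0],v[1],0]
S=4
def sil(p,v):
    m=np.zeros((384*S,512*S),np.uint8)
    for P in(B,RM): cv2.fillConvexPoly(m,cv2.convexHull(np.round((proj(p,tw(P,v))+.5)*S).astype(np.int32)),1)
    return m
E
python3 - <<'E'
from fit import *
obs=[]
for n in["top","side"]:
    p=optics.read_camera(n);r=max(trace(p,"housing")+trace(p,"rim_left"),key=lambda r:r["conf"])
    m=cv2.morphologyEx(r["region"].astype(np.uint8),cv2.MORPH_CLOSE,np.ones((15,15)))
    obs.append((p,cv2.resize(m,None,fx=S,fy=S,interpolation=cv2.INTER_LINEAR)))
def cost(v): return sum(1-(a&m).sum()/(a|m).sum() for a,m in((sil(p,v),m) for p,m in obs))
c=ray(obs[0][0],[262.,160],.072)[0];L=ray(obs[0][0],[[198,209],[342,191]],.095);d=L[0]-L[1]
v0=[c[0],c[1],np.arctan2(-d[0],d[1])];print(v0)
r=minimize(cost,v0,method="Nelder-Mead",options=dict(initial_simplex=np.array(v0)+np.vstack([np.zeros(3),np.diag([.01,.01,.05])])))
v=r.x;print(v,r.fun);np.save("v.npy",v)
p=obs[0][0]
k=trace(p,"release_key")
for q in k:
  if q["conf"]>.3:
    cc=np.argwhere(q["region"]).mean(0)[::-1];w=ray(p,cc,.087)[0]-[v[0],v[1],0];print("key",cc,np.cos(v[2])*w[0]+np.sin(v[2])*w[1],-np.sin(v[2])*w[0]+np.cos(v[2])*w[1])
out=[]
for p,_ in obs:
    im=cv2.resize(p["pixels"],None,fx=4,fy=4,interpolation=cv2.INTER_CUBIC)
    for P in(B,RM):
        q=np.round((proj(p,tw(P,v))+.5)*4).astype(int)
        for i in range(8):
            for j in(1,2,4):
                if not i&j: cv2.line(im,tuple(map(int,q[i])),tuple(map(int,q[i|j])),(0,0,255),1)
    a=(np.argwhere(sil(p,v)).mean(0)).astype(int);out.append(im[a[0]-290:a[0]+290,a[1]-370:a[1]+370])
out=[cv2.resize(o,(560,440)) for o in out]
cv2.imwrite("pics/fit.png",cv2.resize(out[0],(740,580)))
a=arm.read_state();Rt=R.from_euler("xyz",a["ee_rot"]).as_matrix();print(np.round(Rt,3).tolist())
for y in(.125,.11,.08): print(y,tw(np.array([[-.08,y,.095]]),v))
E
```

```text
[np.float64(0.6205791935638376), np.float64(0.002794478740388223), np.float64(0.15321541734112132)]
[0.62343596 0.00146404 0.19880811] 0.129476459367445
key [273.75949367 198.58227848] -0.08136131030718313 -0.007269144896824583
[[-0.952, 0.307, 0.0], [0.307, 0.952, 0.0], [-0.0, 0.0, -1.0]]
0.125 [[0.52032411 0.10820179 0.095     ]]
0.11 [[0.52328663 0.09349725 0.095     ]]
0.08 [[0.52921166 0.06408817 0.095     ]]
```

View pics/fit.png

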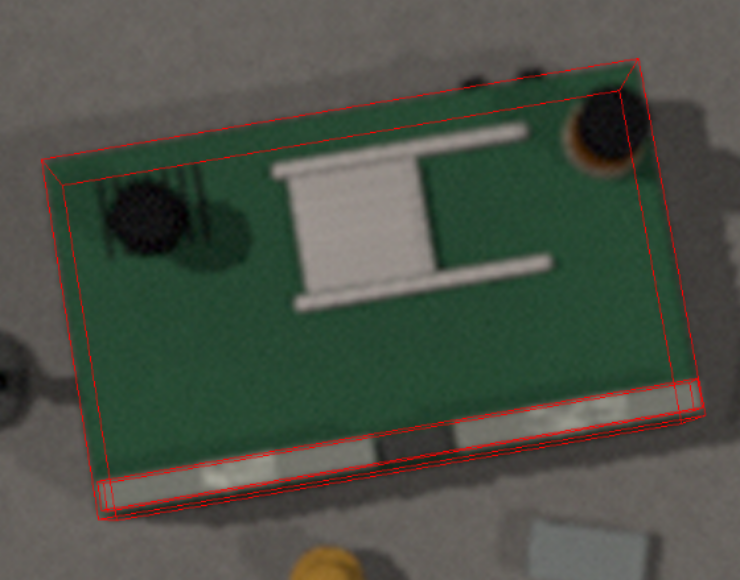

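The fit sits well on the picture: the notch centre is at y ≈ -7 mm in the housing frame and the yaw is about 0.199. I'll close the fingers, with their closing line across the rim, and go above the left end.

Request:
step_arm([
  [0,[-30,-20,0],[0,0,0.06]],
  [0,[-60,-40,0],[0,0,0.13]],
  [0,[-90,-60,0],[0,0,0.2]],
  [0,[-120,-80,0],[0,0,0.27]],
  [0,[-150,-100,0],[0,0,0.34]],
  [0,[-180,-120,0],[0,0,0.41]],
  [0,[-205,-140,0],[0,0,0.47]],
  [0,[-231,-156,0],[0,0,0.53]],
], force=15)

```text
t: 1.65
ee_pos: [0.349, 0.3266, 0.2148]
ee_rot: [3.141, 0.0, 2.297]
wrist_force: [-0.2, 0.8, -0.7]
finger_gap: 0.0298
grip_force: 0.0
```

```bash
cat > go.py <<'E'
import sys
from h import *
from fit import tw
v=np.load("v.npy");a=arm.read_state();T=R.from_euler("xyz",a["ee_rot"])
hx,hy,z=map(float,sys.argv[1:4])
if len(sys.argv)>4:
    p=optics.read_camera(sys.argv[4]);cv2.imwrite(sys.argv[5],p["pixels"])
h=tw(np.array([[0,0,0.]]),v)[0];c,s=np.cos(v[2]),np.sin(v[2]);w=a["ee_pos"]-h
print("t",a["t"],"in housing mm",np.round(1e3*np.array([c*w[0]+s*w[1],-s*w[0]+c*w[1],w[2]]),1),"F",np.round(a["wrist_force"],2),"gap",a["finger_gap"])
g=tw(np.array([[hx,hy,z]])/1e3,v)[0]
X=np.array([-s,c,0])
for sg in(1,-1):
    y=sg*np.array([c,s,0]);zz=np.array([0,0,-1.]);Rg=R.from_matrix(np.c_[np.cross(y,zz),y,zz])
    print("shift",np.round(1e3*T.inv().apply(g-a["ee_pos"]),1),"turn",np.round((T.inv()*Rg).as_rotvec(),3))
E
python3 go.py -80 125 215
```

```text
t 1.65 in housing mm [-204.8  372.9  214.8] F [-0.18  0.76 -0.65] gap 0.02984226609280984
shift [-2.771e+02 -1.700e+01 -2.000e-01] turn [0.    0.    0.527]
shift [-2.771e+02 -1.700e+01 -2.000e-01] turn [-0.     0.    -2.614]
```

Request:
step_arm([
  [0,[-38,-3,0],[0,0,0.08]],
  [0,[-76,-5,0],[0,0,0.15]],
  [0,[-114,-7,0],[0,0,0.22]],
  [0,[-152,-9,0],[0,0,0.3]],
  [0,[-190,-12,0],[0,0,0.37]],
  [0,[-228,-14,0],[0,0,0.45]],
  [0,[-260,-16,0],[0,0,0.5]],
  [0,[-277,-17,0],[0,0,0.527]],
])

```text
t: 2.45
ee_pos: [0.5215, 0.108, 0.2146]
ee_rot: [3.141, 0.0, 1.769]
wrist_force: [0.5, 0.5, 0.8]
finger_gap: 0.0006
grip_force: 0.0
```

Request:
step_arm([
  [0,[0,0,20],[0,0,0]],
  [0,[0,0,40],[0,0,0]],
  [0,[0,0,60],[0,0,0]],
  [0,[0,0,80],[0,0,0]],
  [0,[0,0,92],[0,0,0]],
  [0,[0,0,100],[0,0,0]],
  [0,[0,0,100],[0,0,0]],
  [0,[0,0,100],[0,0,0]],
])

```text
t: 3.25
ee_pos: [0.5208, 0.1101, 0.1153]
ee_rot: [3.14, 0.0, 1.773]
wrist_force: [-0.7, -0.8, 0.3]
finger_gap: 0.0006
grip_force: 0.0
```

```bash
python3 go.py -80 125 95 side pics/s1.png; python3 -c "
import cv2;i=cv2.imread('pics/s1.png')[80:300,130:370];cv2.imwrite('pics/s1c.png',cv2.resize(i,None,fx=2.7,fy=2.7))"
```

```text
t 3.25 in housing mm [-79.2 126.8 115.3] F [-0.75 -0.8   0.28] gap 0.0006192713867208589
shift [-1.8 -0.8 20.3] turn [0.001 0.    0.003]
shift [-1.8 -0.8 20.3] turn [-0.000e+00  2.000e-03 -3.138e+00]
```

View pics/s1c.png

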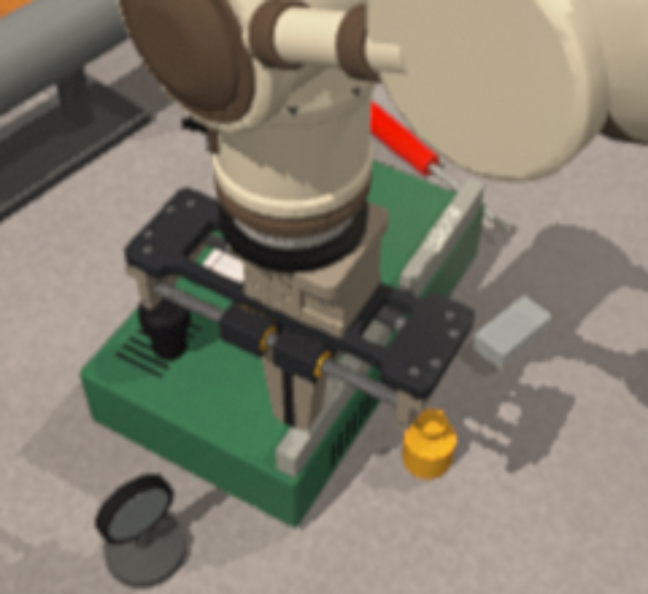

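The closed fingertips hang just above the left end of the rim, near (290,420) in the crop. Neighbouring objects are clear. I'll lower gently.

Request:
step_arm([
  [0,[-1,-1,6],[0,0,0]],
  [0,[-1,-1,12],[0,0,0]],
  [0,[-1,-1,16],[0,0,0]],
  [0,[-1,-1,18],[0,0,0]],
  [0,[-1,-1,19],[0,0,0]],
  [0,[-1,-1,20],[0,0,0]],
  [0,[-1,-1,20.5],[0,0,0]],
  [0,[-1,-1,21],[0,0,0]],
])

```text
t: 4.1
ee_pos: [0.5192, 0.1088, 0.0953]
ee_rot: [-3.14, 0.0, 1.773]
wrist_force: [-9.3, -0.2, 16.3]
finger_gap: 0.0005
grip_force: 7.9
```

Request:
step_arm([
  [0,[0,0,-0.3],[0,0,0]],
  [0,[-3,0,-0.4],[0,0,0]],
  [0,[-7,0,-0.4],[0,0,0]],
  [0,[-11,0,-0.4],[0,0,0]],
  [0,[-15,0,-0.4],[0,0,0]],
  [0,[-19,0,-0.4],[0,0,0]],
  [0,[-23,0,-0.4],[0,0,0]],
  [0,[-27,0,-0.4],[0,0,0]],
])

```text
t: 4.9
ee_pos: [0.5259, 0.0835, 0.0954]
ee_rot: [3.139, -0.002, 1.773]
wrist_force: [-1.0, 4.1, 6.0]
finger_gap: 0.0005
grip_force: 3.0
```

```bash
python3 go.py -80 80 95
```

```text
t 4.9 in housing mm [-79.4  99.7  95.4] F [-1.04  4.1   5.97] gap 0.0005211743792433827
shift [-19.7  -0.6   0.3] turn [ 0.003 -0.002  0.003]
shift [-19.7  -0.6   0.3] turn [ 3.000e-03  4.000e-03 -3.139e+00]
```

Request:
step_arm([
  [0,[-4,0,0.1],[0,0,0]],
  [0,[-8,0,0.1],[0,0,0]],
  [0,[-12,0,0.1],[0,0,0]],
  [0,[-16,0,0.1],[0,0,0]],
  [0,[-20,0,0.1],[0,0,0]],
  [0,[-24,0,0.1],[0,0,0]],
  [0,[-28,0,0.1],[0,0,0]],
  [0,[-32,0,0.1],[0,0,0]],
])

```text
t: 5.7
ee_pos: [0.5324, 0.0523, 0.0954]
ee_rot: [3.139, -0.002, 1.773]
wrist_force: [-2.3, 5.7, 7.2]
finger_gap: 0.0004
grip_force: 3.4
```

Request:
step_arm([
  [0,[-4,0,0],[0,0,0]],
  [0,[-8,0,0],[0,0,0]],
  [0,[-12,0,0],[0,0,0]],
  [0,[-16,0,0],[0,0,0]],
  [0,[-20,0,0],[0,0,0]],
  [0,[-24,0,0],[0,0,0]],
  [0,[-28,0,0],[0,0,0]],
  [0,[-32,0,0],[0,0,0]],
])

```text
t: 6.5
ee_pos: [0.5387, 0.021, 0.0954]
ee_rot: [3.139, -0.002, 1.773]
wrist_force: [-1.3, 5.1, 7.7]
finger_gap: 0.0007
grip_force: 3.5
```

```bash
python3 go.py -80 -7 95
```

```text
t 6.5 in housing mm [-79.2  35.9  95.4] F [-1.27  5.13  7.69] gap 0.0006575116751292873
shift [-42.9  -0.9   0.3] turn [ 0.003 -0.002  0.003]
shift [-42.9  -0.9   0.3] turn [ 3.000e-03  4.000e-03 -3.139e+00]
```

Request:
step_arm([
  [0,[-4,-0.3,0],[0,0,0]],
  [0,[-8,-0.5,0],[0,0,0]],
  [0,[-12,-0.8,0],[0,0,0]],
  [0,[-16,-1,0],[0,0,0]],
  [0,[-20,-1,0],[0,0,0]],
  [0,[-23,-1,0],[0,0,0]],
  [0,[-25,-1,0],[0,0,0]],
  [0,[-27,-1,0],[0,0,0]],
])

```text
t: 7.3
ee_pos: [0.5431, -0.0056, 0.0953]
ee_rot: [3.139, -0.002, 1.773]
wrist_force: [-0.8, 4.6, 6.8]
finger_gap: 0.0007
grip_force: 3.4
```

Request:
step_arm([
  [0,[-2,0,0],[0,0,0]],
  [0,[-4,0,0],[0,0,0]],
  [0,[-6,0,0],[0,0,0]],
  [0,[-8,0,0],[0,0,0]],
  [0,[-10,0,0],[0,0,0]],
  [0,[-12,0,0],[0,0,0]],
  [0,[-14,0,0],[0,0,0]],
  [0,[-16,0,0],[0,0,0]],
])

```text
t: 8.1
ee_pos: [0.5453, -0.0229, 0.0938]
ee_rot: [-3.141, -0.0, 1.773]
wrist_force: [-0.3, -0.6, 0.3]
finger_gap: 0.0003
grip_force: 0.0
```

```bash
python3 go.py -80 -7 87 side pics/s2.png; python3 -c "
import cv2;i=cv2.imread('pics/s2.png')[80:300,130:370];cv2.imwrite('pics/s2c.png',cv2.resize(i,None,fx=2.7,fy=2.7))"
```

```text
t 8.1 in housing mm [-81.4  -8.5  93.8] F [-0.34 -0.58  0.28] gap 0.00025724818284350744
shift [1.5 1.4 6.8] turn [-0.    -0.     0.003]
shift [1.5 1.4 6.8] turn [ 0.    -0.    -3.139]
```

View pics/s2c.png

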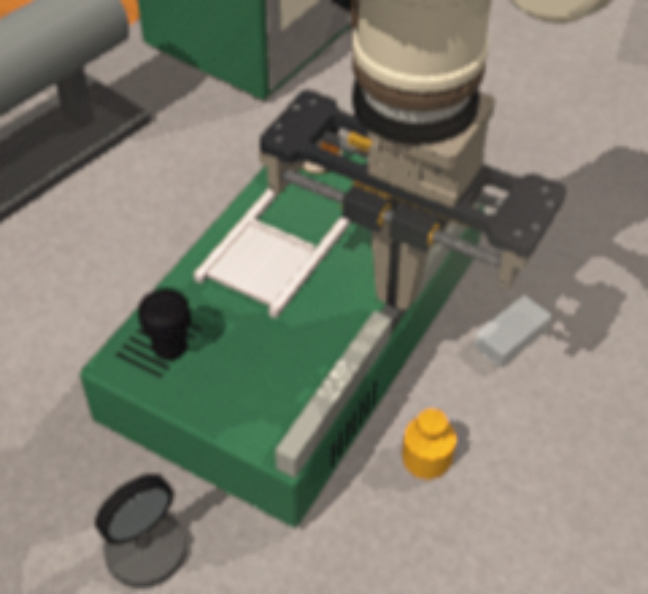

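The force has vanished and the tip has dropped to 93.8 mm. The picture shows it past the end of the left rim piece, at (395,310), so it is in the notch. I'll press down slowly.

Request:
step_arm([
  [0,[0,1,2],[0,0,0]],
  [0,[0,1,4],[0,0,0]],
  [0,[0,1,5.5],[0,0,0]],
  [0,[0,1,6.5],[0,0,0]],
  [0,[0,1,7.5],[0,0,0]],
  [0,[0,1,8.5],[0,0,0]],
  [0,[0,1,9.5],[0,0,0]],
  [0,[0,1,10.5],[0,0,0]],
])

```text
t: 8.95
ee_pos: [0.5462, -0.0223, 0.0834]
ee_rot: [-3.141, -0.0, 1.773]
wrist_force: [-2.8, 1.4, 3.6]
finger_gap: 0.0004
grip_force: 1.8
```

Request:
step_arm([
  [0,[0,0,0.8],[0,0,0]],
  [0,[0,0,1.6],[0,0,0]],
  [0,[0,0,2.4],[0,0,0]],
  [0,[0,0,3.2],[0,0,0]],
  [0,[0,0,3.8],[0,0,0]],
  [0,[0,0,4.2],[0,0,0]],
  [0,[0,0,4.6],[0,0,0]],
  [0,[0,0,4.8],[0,0,0]],
])

```text
t: 9.75
ee_pos: [0.5463, -0.0224, 0.0793]
ee_rot: [-3.141, -0.0, 1.773]
wrist_force: [-6.2, 2.3, 9.4]
finger_gap: 0.0006
grip_force: 5.0
```

```bash
python3 go.py -80 -7 79
```

```text
t 9.75 in housing mm [-80.4  -8.1  79.3] F [-6.21  2.33  9.36] gap 0.0006311722995043041
shift [1.1 0.4 0.3] turn [-0.001 -0.     0.003]
shift [1.1 0.4 0.3] turn [ 0.000e+00 -1.000e-03 -3.138e+00]
```

The key is at its stop (79.3 mm, force rising). I'll push slightly more, then lift away.

Request:
step_arm([
  [0,[0,0,0.4],[0,0,0]],
  [0,[0,0,0.4],[0,0,0]],
  [0,[0,0,0.4],[0,0,0]],
  [0,[0,0,-5],[0,0,0]],
  [0,[0,0,-15],[0,0,0]],
  [0,[0,0,-35],[0,0,0]],
  [0,[0,0,-60],[0,0,0]],
  [0,[0,0,-90],[0,0,0]],
])

```text
t: 10.55
ee_pos: [0.5461, -0.0226, 0.1692]
ee_rot: [-3.141, -0.0, 1.773]
wrist_force: [0.8, -0.6, 0.7]
finger_gap: 0.0006
grip_force: 0.0
```

Request:
step_arm([
  [0,[0,-10,-20],[0,0,0]],
  [0,[0,-30,-40],[0,0,0]],
  [0,[0,-60,-50],[0,0,0]],
  [0,[0,-90,-60],[0,0,0]],
  [0,[0,-110,-60],[0,0,0]],
  [0,[0,-120,-60],[0,0,0]],
  [0,[0,-120,-60],[0,0,0]],
  [0,[0,-120,-60],[0,0,0]],
])

```text
t: 11.35
ee_pos: [0.4294, -0.0466, 0.2287]
ee_rot: [3.141, 0.0, 1.773]
wrist_force: [-0.3, 0.3, 0.4]
finger_gap: 0.0007
grip_force: 0.0
```

```bash
python3 go.py -80 -7 79 side pics/s3.png; python3 -c "
import cv2;i=cv2.imread('pics/s3.png')[80:300,130:370];cv2.imwrite('pics/s3c.png',cv2.resize(i,None,fx=2.7,fy=2.7))"
```

```text
t 11.35 in housing mm [-199.7   -8.8  228.7] F [-0.26  0.25  0.37] gap 0.0007288641908479933
shift [  1.5 119.6 149.8] turn [0.001 0.    0.003]
shift [  1.5 119.6 149.8] turn [-0.000e+00  1.000e-03 -3.139e+00]
```

View pics/s3c.png

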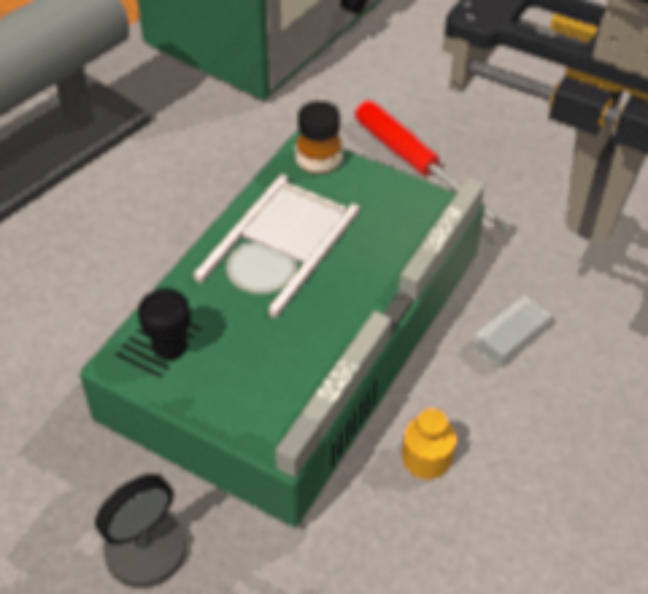

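The shutter is at the end of its rails near (300,220), with the window at (262,268) open and nothing else moved. The hand is clear.

```bash
python3 -c "
from cell import job
print(job.finish_job())"
```

```text
the job is handed in; nothing more can be done
None
```

I ran the fingertip along the rim from its left end and found the notch about 8 mm right of the middle. I pressed the key to its stop, the last picture shows the shutter open with the hand clear and nothing else visibly moved, and the job is handed in (no verdict was returned).

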